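# Load the filter slide and hold the photometer's sprung shutter rod at its ring

### The arm

A 6-joint arm with a two-finger parallel gripper is mounted at the origin on a cart in front of the work surface, level with it; the furniture and walls round the work are solid. World frame = base frame: x ahead of the robot, y to its left, z up, the work surface at z = 0. Lengths are in m, angles in degrees, forces in N, time in s.
With the tool pointing down it reaches from about 0.375 to 0.9 m from the base axis. Payload 3.1 kg.
Tool frame: the origin (TCP) lies at the very end of the fingers, on their centre line; the grasp point (between the pads) lies 19 mm behind it; z points along the fingers, y is the line along which they close (so a half turn about z gives the same grasp; the last joint's range is limited). The gripper opens to 87 mm and grips with 3 to 60 N. Pads are 19 mm wide; open, the fingers measure 117 mm over their backs; the gripper's body (75 mm by 190 mm) begins 51 mm behind the grasp point.
Start: joints at [53.657, 30.224, 82.088, -0, 67.689, -10.227], TCP at [0.275, 0.561, 0.223] pointing down, gripper open.
Joint ranges: [-176.69, 176.69], [-43.24, 126.21], [12.49, 139.97], [-82, 262], [0, 151.66], [-163.58, 163.58]. Speed limits (degrees/s): [159.86, 159.86, 180, 180, 180, 180].

### API

Orientations are given as a 3x3 rotation matrix whose columns are the frame's x, y, z axes.
In Python, from rig import bot, imaging gives the robot as it stands.
- The arm moves only by the tool drive_tool, never from a script. Its argument "deltas" is text: rows parted by semicolons, each of 5 numbers parted by spaces: the finger opening in mm, from 0 to 87, then the shift along the world's x, y, z in mm, then the turn about the world's z in rad. In form: jaw dx dy dz twist; .... A call has 1 to 12 rows; each row is the pose to reach, as a shift and turn from the pose commanded when the call began; what a row does not reach only later rows make up. A row lasts 1/10 s, in which the tool goes at most 50 mm and 8.59 degrees, less where a joint would pass 70% of its speed; a pose out of reach is approached as far as the arm can. A call with a gripper value outside its range is refused whole. The fingers move at their own pace and stop on an object; the grip force is fixed at half the most. Time passes only in rows, so rows that repeat a pose let the fingers close. It gives the time, the measured TCP pose, the force, the opening and the grip force at its end, in the units of the state.
- bot.read_state(): the state, without advancing time (a new reading comes with each control period).
- imaging.capture(name): name is "side" or "top"; returns the picture (384x512x3 uint8, red, green, blue); there is no depth.
- imaging.camera_model(name): a dict with "fx", "fy", "cx", "cy" (pixels), "T" (4x4, takes a point from camera to world coordinates). Camera axes: x right, y down, z forward; pixel columns grow to the right and rows downward; lengths in m; the calibration is good to about 2 mm. A picture is of the moment at which its call begins. camera_model takes no time and is no camera call.
- bot.hand_in(): hands the job in; it is judged then, once.
The state is a dict: "time_s": time; "joint_positions": joint angles; "qvel": joint speeds; "tau": joint torques, N m; "position": TCP position; "tcp_rot": TCP orientation; "force": force on the tool from outside, world axes, zero at the start; "moment": the same for the moment, N m; "opening": opening from 0.0 (shut) to 1.0 (fully open); "grasp_force": force on a finger pad.
Only numpy, scipy, OpenCV 4.12 (cv2) and the standard library are available. Lean on these libraries where they do the work, as an engineer would, in place of code of your own. Each camera call takes 0.05 s, during which the arm holds its last target. There are 200 camera calls.

### The job

Take the filter slide with the round window out of the rack and push it fully home in the filter slot on top of the photometer; leave the other two slides in the rack. With the filter in, and not before, pull the sprung shutter rod at the front out by its knob until the engraved ring on the rod is level with the end of the guide sleeve (40 mm out), and finish while still holding it there for the reading: it springs shut if let go. Leave the bottles, the beaker and the timer where they stand.

Things in the scene. Friction and masses are not known exactly. Their poses are not given: they have to be found in the camera images.
- photometer: bench photometer, fixed, 131 deep (x) x 204 wide (y) x 98 mm high: left a white lamp house with cooling fins, in the middle a dark metal optics block, right a white sample side with sloping display panel and round black lid (105 mm high). Origin: centre of its underside; -x points out of its front, roughly to the robot; y to its left, z up
- slot_floor (a point): centre of the floor of the filter slot in the optics block, 40 mm above the worktop, 58 mm below the block's top face; axes as the photometer's. The slot is upright, open at the top, 49.5 mm long (x), 8.5 mm wide (y); its mouth flares by 4 mm on every side over the top 4 mm. Round the slot the instrument is at most 98 mm high
- sleeve_mouth (a point): front end of the fixed aluminium guide sleeve (17 mm diameter) out of which the shutter rod comes, on the rod's axis, 72 mm above the worktop; the rod slides out along the photometer's -x
- shutter_rod (a joint): how far the shutter rod is pulled out, m: 0 at rest (sprung in), 0.040 when the engraved black ring (3 mm wide) on the 10 mm steel rod is level with the end of the sleeve, hard stop at 0.056. The inner spring pulls it back in with 3.3 N at rest, growing by 1.1 N per 10 mm (7.7 N at the ring)
- shutter_knob: black knurled knob on the end of the shutter rod: lying cylinder, 24 mm diameter, 24 mm long along the rod, axis 72 mm above the worktop; in front of it a flange, 31 mm diameter, 12 to 17 mm ahead of the origin. Origin: centre of the cylinder, at rest 24 mm in front of the sleeve's mouth; axes as the photometer's. Free on both sides, above and below
- filter_rack: grey plastic rack, fixed to the worktop, 60 mm (x) x 211 mm (y) x 34 mm (end cheeks 41 mm), three upright pockets in a row along y, 62 mm apart, each 24 mm deep, 7.5 mm (x) by 48 mm (y); pocket floors at 10 mm. Origin: centre of its underside
- round_window_slide: wanted: aluminium slab 46 wide (its y) x 6 thick (its x) x 60 mm tall with a round 25 mm glass window; on top a black ribbed grip bar 46 x 10 x 20 mm with a round metal inlay (8 mm) in its top face: 80 mm tall, about 60 g. Origin: centre of its lower edge; z up. In any pocket of the rack; fits the slot either way round. Fully home, it rests on the slot's floor, the bar 2 mm above the block
- blank_slide: like the wanted slide, but the slab is blank (no window, no inlay on the bar); stays in the rack
- slit_slide: like the wanted slide, but with a narrow upright slit, 25 x 6 mm, and a thin line as the inlay on the bar; stays in the rack
- bottle_amber: brown reagent bottle with black cap, 42 mm diameter x 88 mm high; origin at the centre of its underside; stays where it is
- beaker_100: small glass beaker, 50 mm diameter x 66 mm high; origin at the centre of its underside; stays where it is
- lab_timer: white digital timer on its foot, 43 x 66 x 64 mm; origin at the centre of its underside; stays where it is
- bottle_green: small white bottle with green cap, 33 mm diameter x 66 mm high; origin at the centre of its underside; stays where it is
Not all that is in view belongs to the job. What is shaped like the round_window_slide but blue or yellow is not meant.

How it is judged (in metres and radians):
On the way, in this order (a step that is already met when the one before it is completed fails the run):
1. the round-window slide is fully home in the photometer's slot while the shutter rod is still in (z of round_window_slide in the frame of slot_floor below 0.004 m and horizontal distance between round_window_slide and slot_floor below 0.005 m and angle between round_window_slide's own z axis and vertical below 0.12 rad and value of joint shutter_rod below 0.01 m), for 0.2 s.
2. the shutter rod is pulled out to its ring by the knob and held (value of joint shutter_rod between 0.035 and 0.045 m and contact force between the fingers and shutter_knob above 1 N), for 0.3 s.
At the end, for the whole second after the job is handed in: the round-window slide is fully home in the photometer's slot (lower edge within 4 mm of its floor, 5 mm of its centre, upright within 0.12 rad), and the fingers hold the knob with the shutter rod 40 mm out, to within 5 mm (all of step 2 and z of round_window_slide in the frame of slot_floor below 0.004 m and horizontal distance between round_window_slide and slot_floor below 0.005 m and angle between round_window_slide's own z axis and vertical below 0.12 rad); the arm keeps its last pose, push and grip.
It fails at once if the shutter was opened (rod out by more than 10 mm) without the filter slide home in its slot (value of joint shutter_rod above 0.01 m and (z of round_window_slide in the frame of slot_floor above 0.006 m or horizontal distance between round_window_slide and slot_floor above 0.008 m)).
It fails at once if another slide was taken out of the rack (distance of any of blank_slide, slit_slide from where it was at the start of the episode above 0.02 m).
It fails at once if a bottle, the beaker or the timer was shifted or knocked over (distance of any of bottle_amber, beaker_100, lab_timer, bottle_green from where it was at the start of the episode above 0.03 m or angle between any of bottle_amber, beaker_100, lab_timer, bottle_green's own z axis and vertical above 0.5 rad).
It also fails if it takes over 45 s, if anything falls off the work surface, if the arm or the gripper's body presses on something with over 40 N, if the wrist force passes 120 N, or if a joint passes its speed limit or range.

## Working session

There is one attempt and no reset: what is moved stays moved. The work goes in short steps, Python scripts to look and compute and a tool call to move; the robot and the scene stay as the last step left them, time stands still between calls to the robot, and variables do not carry over. Pictures are saved under pics/ and viewed, at most 10 in all, crops included, and the job is handed in when it is done.

Besides the shell and the picture viewer there is one more tool, called as a command line: name --argument value ..., lists and objects as JSON in quotes. drive_tool: Moves the arm, as the interface text tells. Its arguments: {"type":"object","properties":{"deltas":{"type":"string"}},"required":["deltas"]}

```bash
mkdir -p pics; ls
cat > h.py <<'E'
import numpy as np, cv2
from rig import bot, imaging
def ray(cam,u,v):
    m=imaging.camera_model(cam); T=np.array(m["T"])
    d=T[:3,:3]@np.array([(u-m["cx"])/m["fx"],(v-m["cy"])/m["fy"],1]); return T[:3,3],d
def onz(cam,u,v,z):
    o,d=ray(cam,u,v); return o+d*(z-o[2])/d[2]
def proj(cam,p):
    m=imaging.camera_model(cam); T=np.array(m["T"])
    q=T[:3,:3].T@(np.array(p)-T[:3,3]); return np.array([m["fx"]*q[0]/q[2]+m["cx"],m["fy"]*q[1]/q[2]+m["cy"]])
def snap(cam,name):
    im=imaging.capture(cam); cv2.imwrite(f"pics/{name}.png",im[:,:,::-1]); return im
E
python3 - <<'E'
from h import *
np.set_printoptions(precision=3,suppress=True)
for c in("top","side"):
    snap(c,c+"0"); m=imaging.camera_model(c); print(c,m["fx"],np.array(m["T"]))
s=bot.read_state(); print(s["tcp_rot"],s["time_s"],s["force"])
E
```

```text
pics
top 432.2821414680276 [[-0.015 -0.98   0.199  0.213]
 [-1.     0.017  0.009  0.001]
 [-0.012 -0.199 -0.98   1.537]
 [ 0.     0.     0.     1.   ]]
side 432.81825348691956 [[ 0.842 -0.341  0.418 -0.04 ]
 [-0.539 -0.503  0.676 -0.891]
 [-0.021 -0.794 -0.607  0.887]
 [ 0.     0.     0.     1.   ]]
[[-0.898  0.44  -0.001]
 [ 0.44   0.898 -0.002]
 [ 0.    -0.002 -1.   ]] 0.1 [-0.142 -0.358  0.812]
```

View pics/top0.png

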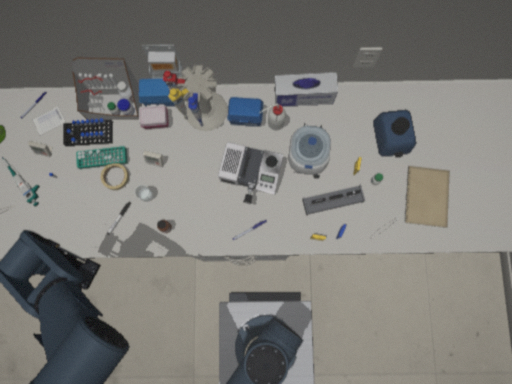

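View pics/side0.png

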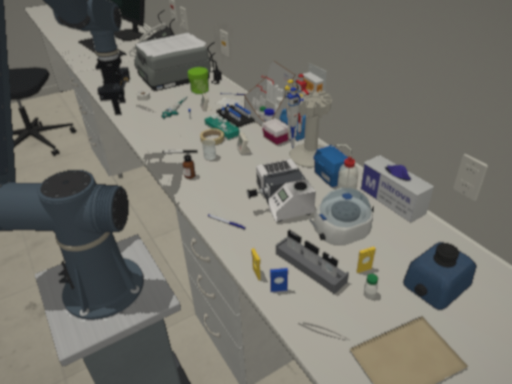

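Top view: photometer around (250,170), its knob around (249,199), rack around (333,200). Side view: rack at (312,262), photometer at (285,190). Candidates for the wanted slide are the three black bars in the rack, at about (293,238), (310,247) and (330,258) in the side view. The blue and yellow decoys are at (279,280), (256,262) and (366,260). I'll crop in closer on both.

Run:
```python
import cv2,numpy as np
t=cv2.imread("pics/top0.png");s=cv2.imread("pics/side0.png")
r=lambda i,x,y,w,h,k:cv2.resize(i[y:y+h,x:x+w],None,fx=k,fy=k,interpolation=cv2.INTER_CUBIC)
cv2.imwrite("pics/c1.png",np.vstack([r(t,295,180,80,36,10),r(s,270,226,80,24+0,10) if 0 else r(s,268,226,80,24,10)]))
cv2.imwrite("pics/c2.png",np.hstack([r(t,215,140,70,66,5.7),r(s,245,150,70,66,5.7)]))
cv2.imwrite("pics/c1.png",np.hstack([r(t,300,180,66,66,6),r(s,270,228,66,66,6)]))
```

```text
(no output)
```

View pics/c1.png

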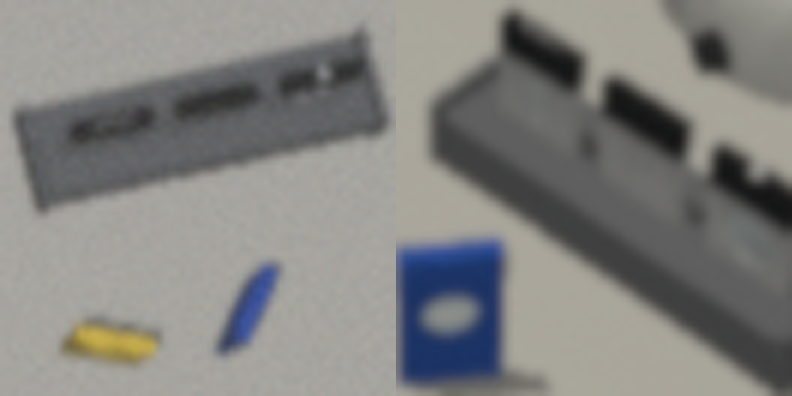

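View pics/c2.png

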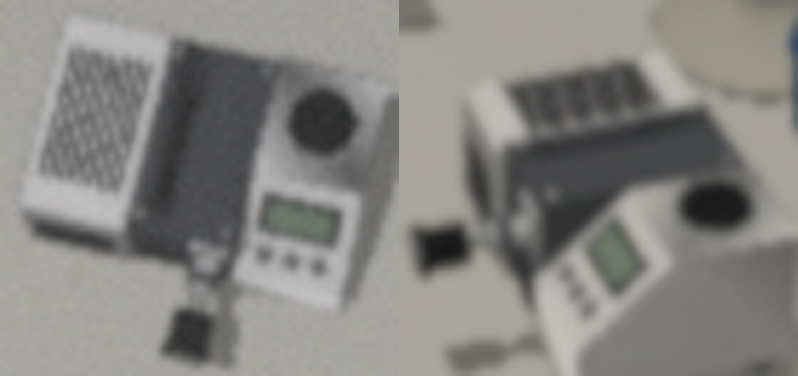

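The right-hand slide, at about (353.8,192) in the top view, has the round metal inlay. The side view also shows a glassy round window on it, so that's the target. The left one, at (318,201), has a line (slit) and the middle one, at (336,197), is blank. The blue and yellow slides are decoys. Next I'll average frames and get a high-contrast view of the block and bars.

Run:
```python
from h import *
for c in("top","side"):
    np.save(c+".npy",np.mean([imaging.capture(c).astype(float) for _ in range(12)],0))
t=np.load("top.npy")[:,:,::-1];s=np.load("side.npy")[:,:,::-1]
def r(i,x,y,w,h,k,hi):
    a=np.clip((i[y:y+h,x:x+w])/hi*255,0,255).astype(np.uint8)
    a=cv2.resize(a,None,fx=k,fy=k,interpolation=cv2.INTER_NEAREST)
    for q in range(0,w,5):cv2.putText(a,str(x+q),(q*k,8),0,.3,(0,255,255),1);a[8:12,q*k]=(0,255,255)
    for q in range(0,h,5):cv2.putText(a,str(y+q),(0,q*k+8),0,.3,(0,255,255),1);a[q*k,0:5]=(0,255,255)
    return a
A=np.hstack([r(t,235,142,36,66,9,110),r(s,260,160,50,66,9,110)])
cv2.imwrite("pics/d1.png",A[:600,:800])
B=np.vstack([r(t,310,186,57,20,14,130),r(s,288,230,57,22,14,130)])
cv2.imwrite("pics/d2.png",B[:600,:800])
```

```text
(no output)
```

View pics/d1.png

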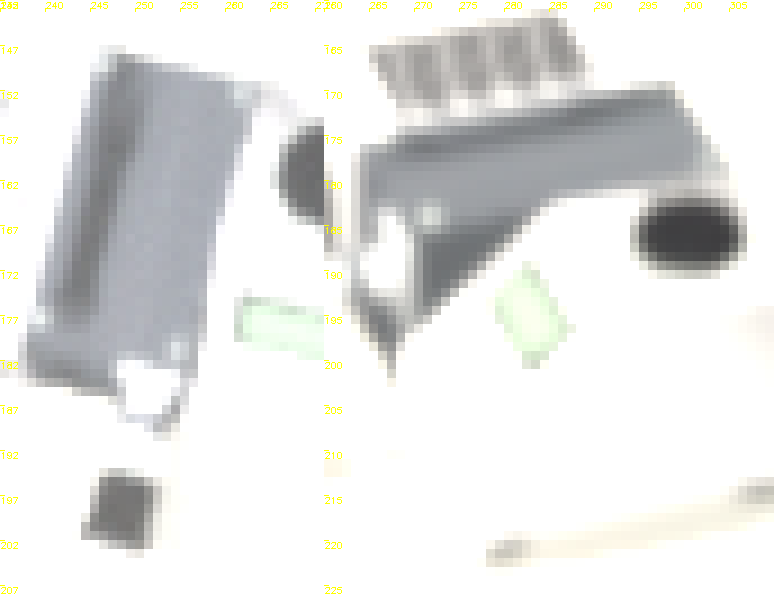

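View pics/d2.png

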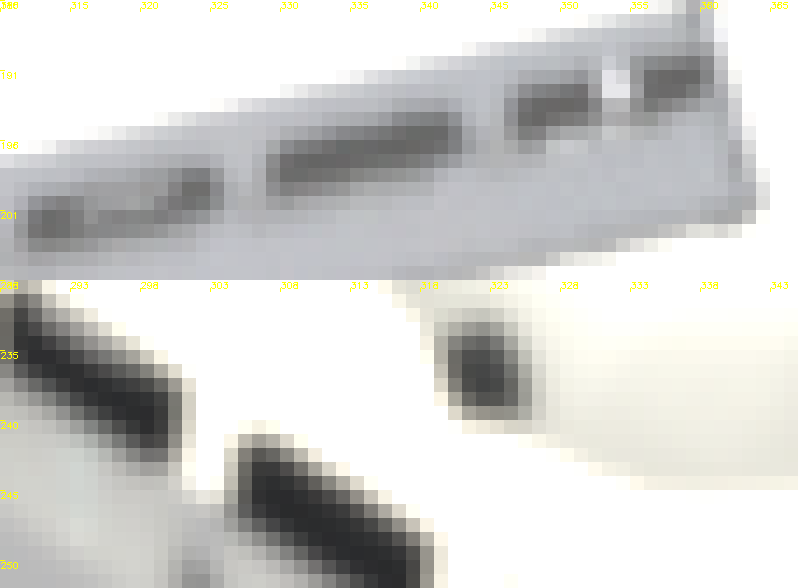

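The averaged views agree on the wanted slide: its bar spans about (346,193) to (359.5,190.5) and the inlay is at (353.3,191.5). The knob is at (247.5,198). A dark strip runs along the block from (248,148) to (242.5,177). It is longer than the slot, so I'll take its profile numerically on the z=98 mm plane.

Run:
```python
from h import *
np.set_printoptions(precision=4,suppress=True,linewidth=200)
I={c:np.load(c+".npy").mean(2).astype(np.float32) for c in("top","side")}
def smp(c,P): 
    uv=np.array([proj(c,p) for p in P],np.float32)
    return cv2.remap(I[c],uv[:,:1].copy(),uv[:,1:].copy(),cv2.INTER_LINEAR).ravel()
def cen(c,x0,y0,x1,y1,th):
    w=np.clip(th-I[c][y0:y1,x0:x1],0,None); yy,xx=np.mgrid[y0:y1,x0:x1]
    w=w*(w>0); return np.array([(w*xx).sum(),(w*yy).sum()])/w.sum()
def tri(a,b):
    o1,d1=ray("top",*a);o2,d2=ray("side",*b)
    k=np.linalg.lstsq(np.c_[d1,-d2],o2-o1,rcond=None)[0]; p,q=o1+k[0]*d1,o2+k[1]*d2
    return (p+q)/2,np.linalg.norm(p-q)
# knob
kt=cen("top",241,193,254,205,90); ks=cen("side",246,186,258,199,70)
print("knob",kt,ks,tri(kt,ks),onz("top",*kt,.075))
# strip on top face: minimum per row -> line at z=.098
P=[]
for v in range(150,176):
    row=I["top"][v,238:254]; b=np.clip(np.median(row)-row,0,None); P.append(onz("top",238+(b*np.arange(16)).sum()/b.sum(),v,.098)[:2])
l=cv2.fitLine(np.array(P,np.float32),cv2.DIST_HUBER,0,.01,.01).ravel(); 
d=l[:2]*np.sign(l[0]); n=np.array([-d[1],d[0]]); c0=l[2:]
print("strip dir",np.degrees(np.arctan2(d[1],d[0])),"mid",c0)
for c in I:
    print(c,"rows: along d mm -70..70 step5; cols across n -14..14 step 2")
    for s in range(-70,71,5):
        print(s,smp(c,[np.r_[c0+d*s/1e3+n*q/1e3,.098] for q in range(-16,17,2)]).astype(int))
# bars
bt=[cen("top",309,196,326,206,72),cen("top",328,192,344,201,72),cen("top",345,187,361,197,72)]
for b in bt: print("bar",b,onz("top",*b,.088))
print("rack yaw", [np.degrees(np.arctan2(*(onz("top",*bt[i],.088)-onz("top",*bt[j],.088))[[1,0]])) for i,j in((0,1),(1,2),(0,2))])
w=np.clip(I["top"][188:196,350:358]-85,0,None); yy,xx=np.mgrid[188:196,350:358]; print((I["top"][186:198,345:362]).astype(int))
```

```text
knob [248.073  198.2588] [252.2919 192.9284] (array([0.5007, 0.0503, 0.0707]), np.float64(0.000298481034277889)) [0.4997 0.0502 0.075 ]
strip dir -14.217659 mid [0.6326 0.0524]
top rows: along d mm -70..70 step5; cols across n -14..14 step 2
-70 [ 77  76  76  76  74  73  73  72  72  72  73  77  83  90  94  94 110]
-65 [ 77  77  76  75  72  69  67  66  66  67  69  75  83  92  99 103 114]
-60 [ 77  77  75  72  68  64  61  61  60  61  63  65  71  76  81  92 108]
-55 [ 77  77  75  72  67  62  58  56  56  56  57  61  67  73  80  88 108]
-50 [ 78  77  76  74  69  63  58  54  53  54  58  63  70  74  78  90 106]
-45 [ 77  77  76  74  72  65  58  55  54  54  58  64  70  75  79  88 106]
-40 [ 77  76  76  74  71  65  58  55  53  55  58  64  70  74  80  89 108]
-35 [ 76  76  75  74  70  64  58  54  54  54  59  64  69  74  78  91 107]
-30 [ 77  77  76  74  71  64  58  55  53  55  58  64  69  74  78  88 106]
-25 [ 77  76  75  74  70  65  59  55  53  55  57  63  69  73  80  88 107]
-20 [ 77  76  75  74  70  63  58  54  54  55  58  63  69  74  77  90 105]
-15 [ 77  77  76  73  71  64  57  54  53  54
[... 3753 characters left out ...]
128 123 115 111 106 104 101 100  98  97  96  93  88  99 124]
 [113 108 105 104 101  98  98  98 100  96  91  89  87  85  80  85 111]
 [100  98  98  97  96  95  91  94 105  97  79  71  68  65  61  70 101]
 [ 98  95  89  86  85  82  77  87 117 110  77  56  53  52  53  68  96]
 [ 96  87  73  67  64  60  57  80 118 118  82  55  54  55  62  75  89]
 [ 95  76  59  53  53  52  53  68  93  94  73  61  66  72  78  87  86]
 [ 93  74  55  52  57  61  64  73  87  86  78  77  85  92  94  93  89]
 [ 92  78  64  66  80  86  87  90 102  98  92  90  93  97  98  95  92]
 [ 91  87  79  83  99 103 100  95  98  98  96  98  97  97  98  97  94]
 [ 91  92  91  92  97  99  99  98  97  98  97  99  98  98  98  98  94]]
```

I have what I need for the grasp: wanted bar centre about (0.512, -0.310), bar z 70–90 mm, rack yaw 12.4°. The tool y axis must turn from 63.9° to 12.4°. In the slot the tips have to stay above the block, so I'll grip with the TCP about 4 mm above the bar's lower edge (z = 0.074). First move, at transit height:

drive_tool --deltas "87 120 -435 0 -0.45; 87 120 -435 0 -0.45; 87 120 -435 0 -0.45; 87 120 -435 0 -0.45; 87 120 -435 0 -0.45; 87 120 -435 0 -0.45; 87 120 -435 0 -0.45; 87 120 -435 0 -0.45; 87 120 -435 0 -0.45; 87 120 -435 0 -0.45; 87 120 -435 0 -0.45; 87 120 -435 0 -0.45"

```text
time_s: 2.5
position: [0.3946, 0.1269, 0.2226]
tcp_rot: [[-0.618, 0.787, -0.0], [0.787, 0.618, 0.0], [0.001, -0.0, -1.0]]
force: [0.0, -0.4, -0.4]
opening: 0.999
grasp_force: 0.0
```

Run:
```python
from h import *
I={c:np.load(c+".npy").mean(2).astype(np.float32) for c in("top","side")}
a=np.radians(-14.2);d=np.array([np.cos(a),np.sin(a)]);n=np.array([-d[1],d[0]]);c0=np.array([.6326,.0524])
# rectified z=98 view, 2.5 px/mm: rows s from +70 down to -110, cols q from +40 to -60
k=3; out=[]
for c in I:
    q=np.arange(40,-70,-1/k); s=np.arange(70,-110,-1/k); S,Q=np.meshgrid(s,q,indexing="ij")
    M=imaging.camera_model(c);T=np.array(M["T"])
    P=np.stack([c0[0]+d[0]*S/1e3+n[0]*Q/1e3,c0[1]+d[1]*S/1e3+n[1]*Q/1e3,0*S+.098],-1)
    C=(P-T[:3,3])@T[:3,:3]
    u=(M["fx"]*C[...,0]/C[...,2]+M["cx"]).astype(np.float32);v=(M["fy"]*C[...,1]/C[...,2]+M["cy"]).astype(np.float32)
    b=cv2.remap(I[c],u,v,cv2.INTER_CUBIC); b=np.clip((b-48)/(90-48)*255,0,255).astype(np.uint8)
    b=cv2.cvtColor(b,cv2.COLOR_GRAY2BGR)
    for t in range(-100,71,10):
        y=int((70-t)*k); b[y:y+1,0:8]=(0,0,255); cv2.putText(b,str(t),(9,y+4),0,.32,(0,0,255),1)
    for t in range(-60,41,10):
        x=int((40-t)*k); b[0:8,x]=(0,0,255); cv2.putText(b,str(t),(x-6,18),0,.32,(0,0,255),1)
    out.append(b)
cv2.imwrite("pics/e1.png",np.hstack(out))
```

```text
(no output)
```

View pics/e1.png

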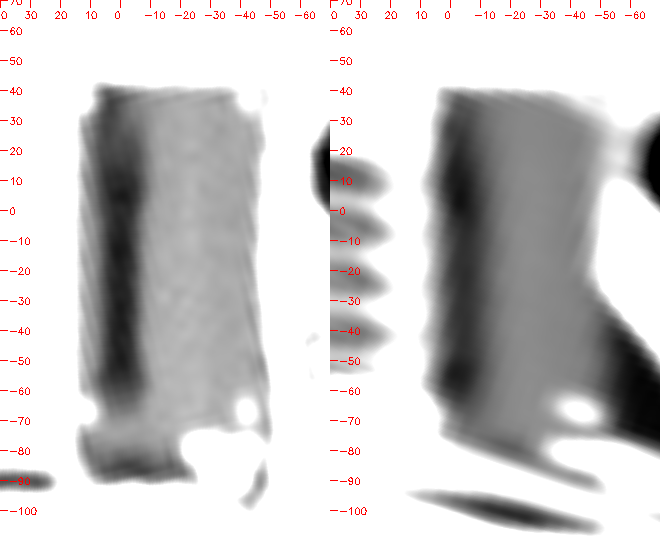

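The rectified view places the block top at s = -77 to +40 mm. The slot's dark opening is at q ≈ 0, centred on s ≈ -24, with both dark ends symmetric at about -56 and +8. That puts the slot centre at about (0.610, 0.0585), yaw -14.2°. Now on to the slide.

drive_tool --deltas "87 117 -436 0 -0.449; 87 117 -436 0 -0.449; 87 117 -436 0 -0.449; 87 117 -436 0 -0.449; 87 117 -436 0 -0.449; 87 117 -436 0 -0.449; 87 117 -436 0 -0.449; 87 117 -436 0 -0.449; 87 117 -436 0 -0.449; 87 117 -436 0 -0.449; 87 117 -436 -60 -0.449; 87 117 -436 -80 -0.449"

```text
time_s: 3.7
position: [0.5125, -0.3067, 0.1405]
tcp_rot: [[-0.217, 0.976, -0.002], [0.976, 0.217, 0.002], [0.002, -0.001, -1.0]]
force: [-0.0, 0.6, -0.2]
opening: 1.0
grasp_force: 0.0
```

Run:
```python
from h import *
for u,v in((353.45,191.7),(335.67,196.0)): print(onz("top",u,v,.09))
a=snap("top","t1");b=snap("side","s1")
r=lambda i,x,y,w,h,k:cv2.resize(i[y:y+h,x:x+w,::-1],None,fx=k,fy=k,interpolation=cv2.INTER_CUBIC)
cv2.imwrite("pics/f1.png",np.hstack([r(a,300,150,80,80,5),r(b,275,200,80,80,5)]))
```

```text
[ 0.51347819 -0.3102095   0.09      ]
[ 0.49954881 -0.24890941  0.09      ]
```

View pics/f1.png

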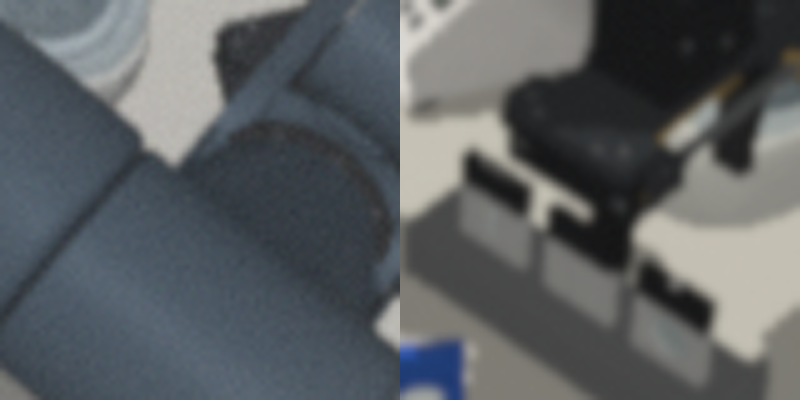

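The right-hand slide still shows its round window, at about (409,268) in side-view pixels. The gripper is above it and clear. Descend and close.

drive_tool --deltas "87 1 0 0 0; 87 1 0 -25 0; 87 1 0 -50 0; 87 1 0 -69 0; 87 1 0 -69 0; 40 1 0 -69 0; 20 1 0 -69 0; 5 1 0 -69 0; 5 1 0 -69 0; 5 1 0 -69 0; 5 1 0 -69 0; 5 1 0 -69 0"

```text
time_s: 5.0
position: [0.513, -0.3098, 0.0735]
tcp_rot: [[-0.214, 0.977, -0.0], [0.977, 0.214, 0.0], [0.0, -0.0, -1.0]]
force: [0.7, -0.2, 0.3]
opening: 0.45
grasp_force: 0.0
```

drive_tool --deltas "5 0 0 0 0; 5 0 0 0 0; 5 0 0 0 0; 5 0 0 0 0; 5 0 0 0 0; 5 0 0 0 0; 5 0 0 0 0"

```text
time_s: 5.7
position: [0.513, -0.3098, 0.0735]
tcp_rot: [[-0.214, 0.977, -0.0], [0.977, 0.214, 0.0], [0.0, -0.0, -1.0]]
force: [0.6, -0.3, -0.9]
opening: 0.109
grasp_force: 30.0
```

It's gripped at 9.5 mm with 30 N and almost no side force. Lift straight up.

drive_tool --deltas "5 0 0 10 0; 5 0 0 25 0; 5 0 0 50 0; 5 0 0 80 0; 5 0 0 110 0; 5 0 0 140 0; 5 0 0 140 0; 5 0 0 140 0"

```text
time_s: 6.5
position: [0.5132, -0.3099, 0.2148]
tcp_rot: [[-0.214, 0.977, 0.002], [0.977, 0.214, -0.001], [-0.002, 0.001, -1.0]]
force: [-1.0, 1.0, -0.4]
opening: 0.109
grasp_force: 30.0
```

Run:
```python
from h import *
b=snap("side","s2")
r=lambda i,x,y,w,h,k:cv2.resize(i[y:y+h,x:x+w,::-1],None,fx=k,fy=k,interpolation=cv2.INTER_CUBIC)
cv2.imwrite("pics/f2.png",r(b,270,150,100,120,5))
s=bot.read_state();p=np.array(s["position"]);ty=np.array(s["tcp_rot"])[:,0]
for k in(-23,23):
  for z in(14,-64+18-18): print(k,z,proj("side",p+ty*k/1e3+[0,0,z/1e3]))
```

```text
-23 14 [341.22127282 218.34031417]
-23 -64 [338.40543248 242.67290803]
23 14 [325.68927567 209.75115197]
23 -64 [323.61962965 233.87054371]
```

View pics/f2.png

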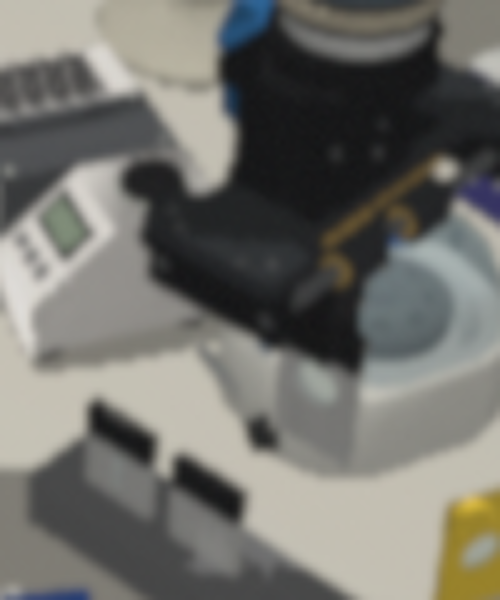

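The wanted slide is out: the slab with its round window hangs at about (333,230), its bottom corners near (326,239) and (341,244). The other two are still in the rack. Carry it over the slot at this height and turn it.

drive_tool --deltas "5 20 75 0 0.15; 5 40 150 0 0.3; 5 60 225 0 0.45; 5 80 300 0 0.6; 5 97 368 0 0.75; 5 97 368 0 0.9; 5 97 368 0 1.05; 5 97 368 0 1.107; 5 97 368 0 1.107; 5 97 368 0 1.107; 5 97 368 0 1.107; 5 97 368 0 1.107"

```text
time_s: 7.75
position: [0.6096, 0.0567, 0.213]
tcp_rot: [[-0.969, 0.247, -0.001], [0.247, 0.969, -0.0], [0.001, -0.001, -1.0]]
force: [0.4, -0.8, -0.3]
opening: 0.11
grasp_force: 30.0
```

Run:
```python
from h import *
np.set_printoptions(precision=4,suppress=True,linewidth=220)
b=np.mean([imaging.capture("side").astype(float) for _ in range(8)],0); np.save("s3.npy",b)
s=bot.read_state();p=np.array(s["position"]);R=np.array(s["tcp_rot"]);ex=R[:,0]*np.sign(R[0,0]);ey=R[:,1]*np.sign(R[1,1])
print(p,ex,ey,s["force"],s["moment"])
for k in(-23,23):
  for z in(14,-6,-64): print(k,z,proj("side",p+ex*k/1e3-ey*.003+[0,0,z/1e3]))
a=np.clip(b[110:210,225:345,::-1]/180*255,0,255).astype(np.uint8); a=cv2.resize(a,None,fx=6,fy=6,interpolation=cv2.INTER_CUBIC)
for k in range(0,120,10): cv2.putText(a,str(225+k),(k*6,8),0,.35,(0,0,255),1);a[8:14,k*6]=(0,0,255)
for k in range(0,100,10): cv2.putText(a,str(110+k),(0,k*6+4),0,.35,(0,0,255),1)
cv2.imwrite("pics/g1.png",a)
```

```text
[0.6101 0.0579 0.2136] [ 0.9693 -0.2458  0.0001] [0.2458 0.9693 0.    ] [ 0.5222 -0.1354 -0.5354] [ 0.0323 -0.0229 -0.0143]
-23 14 [272.9861 140.0035]
-23 -6 [273.035  145.7386]
-23 -64 [273.1717 161.7882]
23 14 [287.2551 137.3342]
23 -6 [287.1731 143.0463]
23 -64 [286.9436 159.036 ]
```

View pics/g1.png

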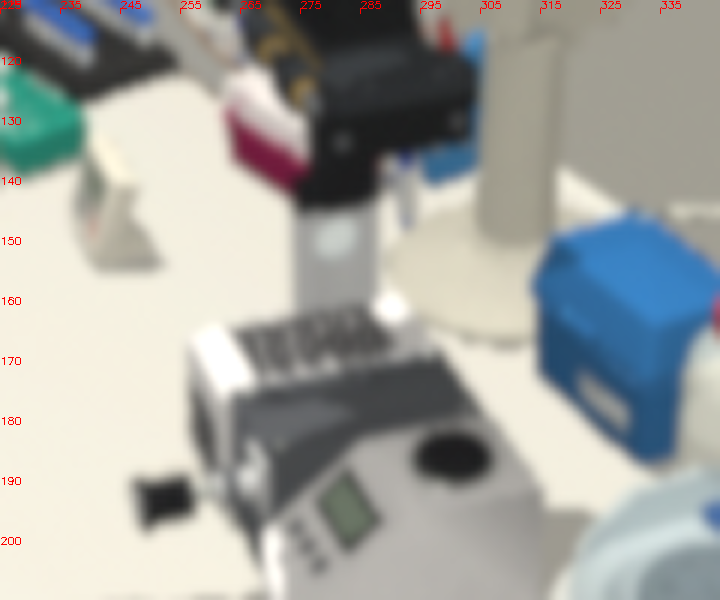

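The slide hangs at columns 273.8–287.8, against a predicted 273.0–287.1. It sits about 2 mm further along the slot axis, which puts it within about 1 mm of the slot centre as seen by the same camera. Flare plus play gives about ±5 mm, so I'll go down slowly and watch the force.

drive_tool --deltas "5 0 0 -20 0; 5 0 0 -40 0; 5 0 0 -46 0; 5 0 0 -50 0; 5 0 0 -53 0; 5 0 0 -55 0; 5 0 0 -57 0; 5 0 0 -59 0; 5 0 0 -61 0; 5 0 0 -61 0"

```text
time_s: 9.15
position: [0.6111, 0.0583, 0.1576]
tcp_rot: [[-0.97, 0.245, 0.004], [0.245, 0.97, -0.001], [-0.004, 0.001, -1.0]]
force: [-5.9, 0.9, 20.6]
opening: 0.113
grasp_force: 30.0
```

Contact at the bottom of the flare, with force towards -x, so the slide is a little too far along +x. Ease up, shift about 3 mm back along the slot axis and try again.

drive_tool --deltas "5 0 0 5 0; 5 -2.9 0.7 5 0; 5 -2.9 0.7 4 0; 5 -2.9 0.7 2 0; 5 -2.9 0.7 0 0; 5 -2.9 0.7 -2 0; 5 -2.9 0.7 -4 0; 5 -2.9 0.7 -4 0"

```text
time_s: 9.95
position: [0.6069, 0.0589, 0.1479]
tcp_rot: [[-0.969, 0.245, -0.001], [0.245, 0.969, 0.0], [0.001, -0.0, -1.0]]
force: [-0.3, 0.4, -0.7]
opening: 0.109
grasp_force: 30.0
```

It's past the flare with no force. Push down to the floor.

drive_tool --deltas "5 0 0 -10 0; 5 0 0 -20 0; 5 0 0 -30 0; 5 0 0 -38 0; 5 0 0 -41 0; 5 0 0 -43 0; 5 0 0 -45 0; 5 0 0 -46 0; 5 0 0 -46 0"

```text
time_s: 10.85
position: [0.6074, 0.0588, 0.1034]
tcp_rot: [[-0.969, 0.245, 0.001], [0.245, 0.969, -0.0], [-0.001, 0.0, -1.0]]
force: [-1.3, 0.7, 3.5]
opening: 0.114
grasp_force: 30.0
```

drive_tool --deltas "5 0 0 -1 0; 5 0 0 -2 0; 5 0 0 -3 0; 5 0 0 -3 0"

```text
time_s: 11.25
position: [0.6077, 0.0589, 0.1033]
tcp_rot: [[-0.97, 0.245, 0.002], [0.245, 0.97, -0.0], [-0.002, 0.0, -1.0]]
force: [-4.7, 0.6, 19.5]
opening: 0.112
grasp_force: 30.0
```

It stopped dead at TCP z = 0.1033, which puts the slide's lower edge at 0.040: home. Relax, open and lift.

drive_tool --deltas "5 0 0 2.5 0; 50 0 0 2.5 0; 50 0 0 2.5 0; 50 0 0 2.5 0; 50 0 0 2.5 0; 50 0 0 2.5 0; 50 0 0 2.5 0; 50 0 0 2.5 0; 50 0 0 30 0; 50 0 0 70 0; 50 0 0 110 0; 50 0 0 110 0"

```text
time_s: 12.45
position: [0.6113, 0.0587, 0.2158]
tcp_rot: [[-0.969, 0.245, 0.013], [0.245, 0.97, -0.001], [-0.013, 0.002, -1.0]]
force: [1.2, 0.4, -0.1]
opening: 0.571
grasp_force: 0.0
```

Run:
```python
from h import *
b=np.mean([imaging.capture("side").astype(float) for _ in range(4)],0)
a=np.clip(b[120:205,235:325,::-1]/180*255,0,255).astype(np.uint8)
cv2.imwrite("pics/h1.png",cv2.resize(a,None,fx=7,fy=7,interpolation=cv2.INTER_CUBIC))
d=np.array([.969,-.2456]);n=-np.array([-.2456,-.969]);c=np.array([.6077,.0589])
for k in(-22.5,23.5):
  for z in(.1,.12): print(k,z,proj("side",np.r_[c+d*k/1e3-n*.005,z]))
s=bot.read_state(); print(s["position"],s["opening"])
```

```text
-22.5 0.1 [272.84494265 175.2718014 ]
-22.5 0.12 [272.79668035 170.06532074]
23.5 0.1 [286.33286155 172.47163811]
23.5 0.12 [286.40368059 167.28198056]
[0.60600375 0.0589938  0.20831597] 0.5755177250106775
```

View pics/h1.png

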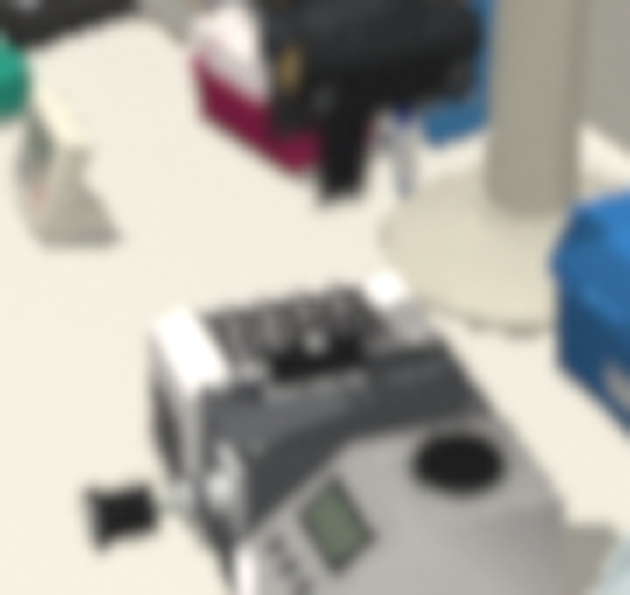

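The bar lies flush in the slot at about (274–287, 167–174), matching the home prediction (272.8–286.4, 167–175). The shutter is still in. Now over the knob at about (0.503, 0.050), tool orientation unchanged.

drive_tool --deltas "50 -40 -4 0 0; 50 -80 -8 0 0; 50 -103 -9 0 0; 50 -103 -9 0 0; 50 -103 -9 0 0; 50 -103 -9 0 0; 50 -103 -9 0 0"

```text
time_s: 13.35
position: [0.5055, 0.0498, 0.2092]
tcp_rot: [[-0.969, 0.245, 0.001], [0.245, 0.969, -0.0], [-0.001, 0.0, -1.0]]
force: [-0.0, -0.3, -0.0]
opening: 0.575
grasp_force: 0.0
```

drive_tool --deltas "50 -2.5 0 -40 0; 50 -2.5 0 -80 0; 50 -2.5 0 -115 0; 50 -2.5 0 -140 0; 50 -2.5 0 -156 0; 50 -2.5 0 -156 0; 50 -2.5 0 -156 0"

```text
time_s: 14.05
position: [0.5024, 0.0499, 0.0533]
tcp_rot: [[-0.969, 0.245, 0.0], [0.245, 0.969, -0.0], [-0.0, -0.0, -1.0]]
force: [0.1, -0.7, 0.7]
opening: 0.575
grasp_force: 0.0
```

No contact on the way down. Close.

drive_tool --deltas "10 0 0 0 0; 10 0 0 0 0; 10 0 0 0 0; 10 0 0 0 0; 10 0 0 0 0; 10 0 0 0 0; 10 0 0 0 0; 10 0 0 0 0; 10 0 0 0 0; 10 0 0 0 0"

```text
time_s: 15.05
position: [0.5025, 0.0513, 0.0542]
tcp_rot: [[-0.969, 0.247, 0.002], [0.247, 0.969, 0.002], [-0.002, 0.002, -1.0]]
force: [1.8, 6.4, 2.5]
opening: 0.268
grasp_force: 30.0
```

```bash
python3 -c "
from h import *
s=bot.read_state();print(s['position'],s['opening']*87,s['grasp_force'],s['force'])"
```

```text
[0.50247341 0.05132326 0.05419664] 23.30596857716582 30.00002145767212 [1.797159   6.41004031 2.54221238]
```

It has gripped the 24 mm cylinder, not the flange, with a slight +y side load. Pull 40 mm along (-0.969, 0.246), taking up the 1.5 mm sideways offset.

drive_tool --deltas "10 0 1.5 1 0; 10 -5 2.7 1 0; 10 -10 4 1 0; 10 -15 5.3 1 0; 10 -20 6.5 1 0; 10 -25 7.8 1 0; 10 -30 9.1 1 0; 10 -35 10.3 1 0; 10 -39 11.3 1 0; 10 -39.5 11.5 1 0; 10 -39.5 11.5 1 0; 10 -39.5 11.5 1 0"

```text
time_s: 16.25
position: [0.4652, 0.0609, 0.0544]
tcp_rot: [[-0.969, 0.246, 0.006], [0.246, 0.969, -0.001], [-0.006, 0.001, -1.0]]
force: [7.8, 1.1, -13.3]
opening: 0.27
grasp_force: 30.0
```

Run:
```python
from h import *
np.set_printoptions(precision=4,suppress=True)
t=[imaging.capture("side").astype(float) for _ in range(4)]
s=bot.read_state();p=np.array(s["position"]);d=np.array([-.9693,.2456]);v=p[:2]-[.5025,.0513]
print(p,"pull",v@d*1e3,"lat",(v-d*(v@d))*1e3,s["opening"]*87,s["grasp_force"],s["force"])
I=np.mean(t,0).mean(2)
# rod: sample along the axis from sleeve mouth toward knob, on top of rod (z=.072..), in the side view
k0=np.array([.503,.0499])
m=k0-d*.024
for off in(-4,0,4):
    uv=np.array([proj("side",np.r_[m+d*x/1e3,.072+off/1e3]) for x in range(-16,46,2)],np.float32)
    print(off,cv2.remap(I.astype(np.float32),uv[:,:1].copy(),uv[:,1:].copy(),1).ravel().astype(int))
```

```text
[0.4652 0.0609 0.0544] pull 38.48351672132458 lat [0.0359 0.1632] 23.27497504155409 29.998592734336853 [  6.7754   0.3191 -13.3475]
-4 [103  90  80  76  80  90  91  87  73  58  44  42  41  38  34  28  25  23
  23  22  22  22  21  21  21  22  22  22  22  21  21]
0 [106  94  83  76  78  86  87  84  70  55  41  40  38  37  33  28  25  22
  22  22  21  21  21  21  21  21  21  21  21  21  21]
4 [102  93  83  76  75  78  78  73  61  48  35  33  32  31  28  26  24  22
  21  22  22  22  22  22  22  22  22  22  22  22  22]
```

The pull is 38.5 mm and the spring load of about 7 N agrees with the data. I'll add 2 mm and drop the vertical preload.

drive_tool --deltas "10 -1 0.3 -1 0; 10 -2 0.5 -1 0; 10 -2 0.5 -1 0; 10 -2 0.5 -1 0; 10 -2 0.5 -1 0; 10 -2 0.5 -1 0; 10 -2 0.5 -1 0"

```text
time_s: 17.15
position: [0.4646, 0.0611, 0.0543]
tcp_rot: [[-0.969, 0.246, 0.01], [0.246, 0.969, -0.001], [-0.01, 0.001, -1.0]]
force: [7.2, -0.0, -6.5]
opening: 0.268
grasp_force: 30.0
```

Run:
```python
from h import *
np.set_printoptions(precision=4,suppress=True)
J=np.mean([imaging.capture("side").astype(float) for _ in range(6)],0)
I0=np.load("side.npy")
d=np.array([-.9693,.2456]);F=[]
for _ in range(3):
    imaging.capture("top"); s=bot.read_state(); F.append(s["force"])
p=np.array(s["position"]);v=p[:2]-[.5025,.0513]
print(p,"pull",v@d*1e3,s["opening"]*87,s["grasp_force"],np.mean(F,0),"axial",-np.mean(F,0)[:2]@d)
# knob flange front (leftmost dark) before/after in side view at knob row; rod axis projection scale
a0=proj("side",[.503,.0499,.072]);a1=proj("side",np.r_[np.array([.503,.0499])+d*.04,.072]);print(a0,a1)
for I,a in((I0,a0),(J,a1)):
    r=int(round(a[1])); print(I.mean(2)[r-1:r+2,int(a[0])-14:int(a[0])+12].mean(0).astype(int),int(a[0])-14)
```

```text
[0.4646 0.0611 0.0543] pull 39.14618823380148 22.95644291341967 29.999940097332 [ 7.2207 -0.9773 -6.7096] axial 7.239003965707318
[252.9315 192.4383] [240.6737 195.0761]
[163 163 163 163 163 163 162 156 137 108  74  48  35  31  29  27  26  33
  58  94 119 125 122 115  98  78] 238
[173 173 173 173 173 173 173 167 145 100  54  33  33  32  27  23  22  22
  21  21  22  24  26  29  30  31] 226
```

In the side view the flange front moved 12.2 px (247.3 → 235.1), against a prediction of 12.26 px for 40 mm. Tool travel is 39.1 mm and axial force 7.2 N (7.7 N expected at the ring). The rod is at its ring and held.

```bash
python3 -c "
from h import *
print(bot.hand_in())"
```

```text
the job is handed in; nothing more can be done
None
```

The round-window slide is home in the photometer slot, and the job was handed in with the gripper holding the shutter rod about 40 mm out; no verdict came back, and I viewed 11 pictures, one over the limit of 10.

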